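# Find the full sugar tin by its weight and hold it up

### The job

Only one of the three identical closed tins in the pantry is still full of hard brown sugar. Heft them one at a time from the robot's left to its right, lifting each a few centimetres clear of the shelf (about a second is plenty) and standing it upright back down and letting go before touching the next; then finish holding the heaviest one still and upright, about 15 cm above the shelf, with the two lighter tins standing on the shelf (if the last one hefted is the heaviest, just raise it further). Do not release it at the end, and leave the bottles, the mate and the sugar jar alone.

Things in the scene. Friction and masses are not known exactly. Their poses are not given: they have to be found in the camera images.
- tin_left: the robot's left (+y) of three identical closed round aluminium tins (blue band, blue lid pressed tight), at least 110 mm apart: diameter 62 mm, height 115 mm, straight sides. Origin: centre of its underside; z up its axis; yaw means nothing. With contents, which may shift 1 to 2 mm inside, the full tin weighs 0.42 to 0.49 kg, the others 0.12 to 0.26 kg; which is full varies and cannot be seen
- tin_middle: the middle of three identical closed round aluminium tins (blue band, blue lid pressed tight), at least 110 mm apart: diameter 62 mm, height 115 mm, straight sides. Origin: centre of its underside; z up its axis; yaw means nothing. With contents, which may shift 1 to 2 mm inside, the full tin weighs 0.42 to 0.49 kg, the others 0.12 to 0.26 kg; which is full varies and cannot be seen
- tin_right: the robot's right (-y) of three identical closed round aluminium tins (blue band, blue lid pressed tight), at least 110 mm apart: diameter 62 mm, height 115 mm, straight sides. Origin: centre of its underside; z up its axis; yaw means nothing. With contents, which may shift 1 to 2 mm inside, the full tin weighs 0.42 to 0.49 kg, the others 0.12 to 0.26 kg; which is full varies and cannot be seen
- bottle_green: bystander: empty green twist-cap plastic bottle with a white cap, diameter 68 mm, height 220 mm, 50 g, to the left of the tins. Origin: centre of its underside
- bottle_clear: bystander: empty clear twist-cap plastic bottle with a red cap, diameter 72 mm, height 200 mm, 50 g, to the right of the tins. Origin: centre of its underside
- mate: bystander: reddish ceramic mate gourd, 84 mm across, 80 mm high, with a steel bombilla (straw) fixed in it that leans along its +x and rises to 150 mm, its tip 52 mm from the axis; stands beyond the tins. Origin: centre of its underside
- sugar_jar: bystander: small glass sugar jar with its steel lid closed, diameter 76 mm, height 95 mm; stands beyond the tins. Origin: centre of its underside
Things that resemble listed ones, but are neither listed nor needed, are in the scene too. What is shaped like the tin_left but green or yellow is not meant.

How it is judged:
By the outcome, as a careful person would: the job done as asked, in the order asked, and still so for the second after the job is handed in, while the arm keeps its last pose, push and grip.
It also fails if it takes over 72 s, if anything falls off the work surface, if the arm or the gripper's body presses on something with over 40 N, if the wrist force passes 120 N, or if a joint passes its speed limit or range.

### The arm

A 7-joint arm with a two-finger parallel gripper is mounted at the origin on the work surface. World frame = base frame: x ahead of the robot, y to its left, z up, the work surface at z = 0. Lengths are in m, angles in rad, forces in N, time in s.
With the tool pointing down it reaches from about 0.4 to 0.875 m from the base axis. Payload 19.3 kg.
Tool frame: the origin (TCP) lies where the fingers leave the gripper's body, on its centre line; the fingertips stand bot.tip_reach ahead of it and the grasp point (between the pads) lies 54 mm ahead of it (bot.tip_reach is the distance from the TCP to the fingertips, in m); z points along the fingers, y is the line along which they close (so a half turn about z gives the same grasp; the last joint's range is limited). The gripper opens to 85 mm and grips with 20 to 120 N. Pads are 22 mm wide; open, the fingers measure 114 mm over their backs; the gripper's body (76 mm by 85 mm) begins 54 mm behind the grasp point. The pads swing forward as they close: fully open they stand 13 mm farther back than shut.
Start: joints at [1.089, 0.521, -0.036, 1.599, 0.021, 1.021, -0.113], TCP at [0.25, -0.573, 0.304] pointing down, gripper open.
Joint ranges: [-2.91, 2.91], [-0.3, 2.13], [-1.5, 1.42], [0.17, 2.43], [-1.26, 4.41], [0.16, 1.93], [-2.52, 2.52]. Speed limits (rad/s): [1.89, 1.89, 2.39, 2.39, 3.01, 3.01, 3.01].

### API

Orientations are given as [roll, pitch, yaw] about the fixed x, y, z axes, in that order (R = Rz(yaw) Ry(pitch) Rx(roll)).
In Python, from workcell import bot gives the robot as it stands. The module is installed in compiled form; this text tells all that it offers.
- The arm moves only by the shell command python3 -m jog 'ROWS' [FORCE]. ROWS is JSON, a list that holds one entry, the list of rows, each a list of 7 numbers: the shift along the tool's x, y, z in mm, then the turn, a rotation vector about the tool's x, y, z in rad, then the opening, from 0 (shut) to 1 (fully open). In form: [[[tx, ty, tz, wx, wy, wz, fingers], ...]]. A call has 1 to 5 rows; each row shifts and turns the commanded pose from where the row before left it, along the tool's axes as they then stand; what a row does not reach is not made up. A row lasts 1/10 s, in which the tool goes at most 50 mm and 8.59 degrees, less where a joint would pass 70% of its speed; a pose out of reach is approached as far as the arm can. A call is refused whole if a number of a shift passes 50 or a number of a turn 0.15, either way. A call with a gripper value outside its range is refused whole. The fingers move at their own pace and stop on an object; FORCE is the grip in N (left out, the last holds). Time passes only in rows, so rows that do not move let the fingers close. It gives the time, the measured TCP pose, the force, the opening and the grip force at its end, in the units of the state.
- bot.observe(): the state, without advancing time (a new reading comes with each control period).
- bot.grab_frame(name): name is "scene" or "side" or "wrist"; returns a dict with "img" (480x640x3 uint8, red, green, blue), "intrinsics" (3x3 intrinsics, pixels), "k1" (the pictures are not rectified: a ray, as slopes to the right and down, at radius r is drawn at 1 + k1 r^2 times it, then the intrinsics apply), "R" (3x3) and "t" (3): a world point X has camera coordinates R X + t; the wrist camera has in their place "tool_from_camera" (4x4, takes a point from camera to tool coordinates, whose origin is the TCP and whose axes are the flange's). Camera axes: x right, y down, z forward; pixel columns grow to the right and rows downward; lengths in m; the calibration is good to about 2 mm. A picture is of the moment at which its call begins: read the wrist's pose just before it. There is no depth.
- bot.job_done(): hands the job in; it is judged then, once.
Trained networks look in a picture, given as the dict that the camera call returned (one of the last four; its "shot" number tells which), for a name from the list of things; names that differ only in an ending like _2 or _b are one class to them, and where a whole thing is asked for, a point or a joint stands for the part that bears it (a point fixed in the world has none). Each returns a list of dicts, best first, with "conf" (0 to 1); they miss things now and then, are a little off and sometimes report something else, mostly with a low value. They report only what shows in the picture. A call takes as long as a camera call. They do not tell look-alikes from the thing itself.
- bot.trace(query, picture): "region" (480x640 bool, what is visible of it).
- bot.spot_point(query, picture): "xyz" ([x, y, z] in m, in world coordinates, good to about 4 mm: a listed point, or the origin of a listed thing).
The state is a dict: "clock": time; "qpos": joint angles; "qd": joint speeds; "joint_efforts": joint torques, N m; "position": TCP position; "tool_rot": TCP orientation; "force": force on the tool from outside, world axes, zero at the start; "moment": the same for the moment, N m; "grip_width": finger opening in m; "finger_force": force on a finger pad.
Only numpy, scipy, OpenCV 4.12 (cv2) and the standard library are available. Lean on these libraries where they do the work, as an engineer would, in place of code of your own. Each camera call takes 0.05 s, during which the arm holds its last target. There are 200 camera calls.

## Working session

There is one attempt and no reset: what is moved stays moved. The work goes in short steps, Python scripts to look and compute and a shell command to move; the robot and the scene stay as the last step left them, time stands still between calls to the robot, and variables do not carry over. Pictures are saved under pics/ and viewed, at most 10 in all, crops included, and the job is handed in when it is done.

```bash
mkdir -p pics
python3 - <<'E'
from workcell import bot
import cv2,numpy as np
s=bot.observe();print({k:np.round(v,3).tolist() for k,v in s.items()},bot.tip_reach)
for n in["scene","side"]:
    p=bot.grab_frame(n);cv2.imwrite(f"pics/{n}0.png",p["img"][:,:,::-1])
    for q in["tin_left","bottle_green","bottle_clear","mate","sugar_jar"]:
        for d in bot.spot_point(q,p): print(n,q,np.round(d["xyz"],3),round(d["conf"],2))
    print(np.round(-p["R"].T@p["t"],2))
E
```

```text
{'clock': 0.0, 'qpos': [1.089, 0.522, -0.036, 1.6, 0.021, 1.021, -0.113], 'qd': [0.001, 0.001, -0.001, -0.001, -0.0, -0.0, -0.001], 'joint_efforts': [0.001, -92.712, 1.981, -36.994, 0.018, 0.008, -0.0], 'position': [0.25, -0.573, 0.303], 'tool_rot': [-3.14, 0.0, 0.412], 'force': [0.247, -0.268, -0.502], 'moment': [0.008, 0.096, 0.017], 'finger_force': 0.0, 'grip_width': 0.086} 0.0726
scene tin_left [ 0.522  0.261 -0.004] 0.89
scene tin_left [0.422 0.289 0.   ] 0.79
scene tin_left [ 0.544  0.154 -0.   ] 0.7
scene bottle_green [0.604 0.43  0.   ] 0.81
scene bottle_clear [ 0.626 -0.452  0.001] 0.71
scene mate [0.759 0.128 0.002] 0.97
scene sugar_jar [ 0.773 -0.085  0.001] 0.79
[ 1.33 -0.35  1.03]
side tin_left [0.424 0.289 0.001] 0.86
side tin_left [0.528 0.265 0.   ] 0.83
side tin_left [ 0.54   0.157 -0.002] 0.65
side bottle_clear [ 0.628 -0.45   0.002] 0.56
side mate [ 0.757  0.13  -0.   ] 0.79
side sugar_jar [ 0.632 -0.452  0.004] 0.32
[0.07 0.92 0.82]
```

View pics/scene0.png

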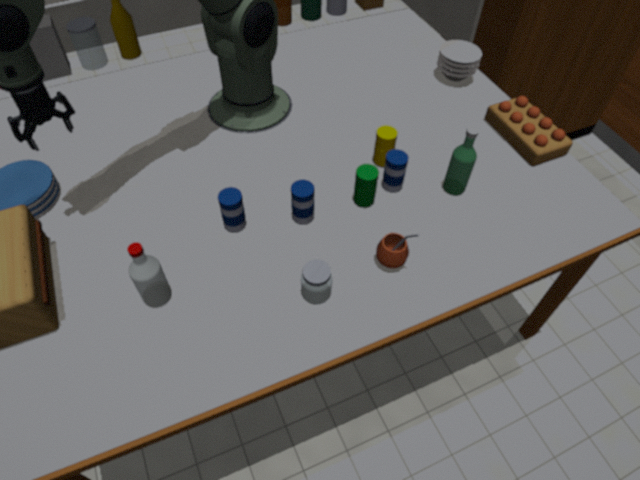

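View pics/side0.png

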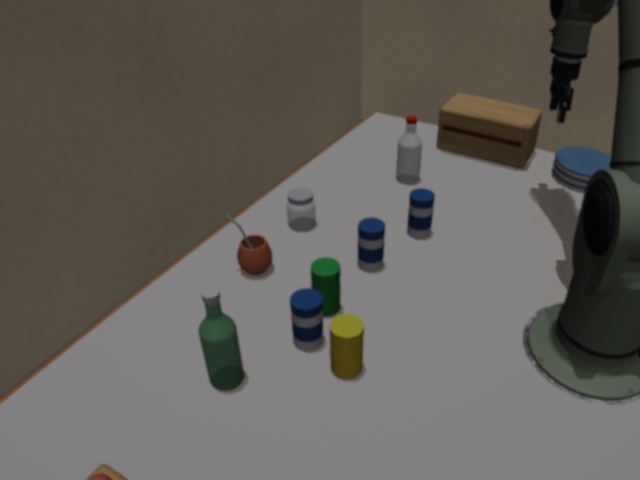

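The blue tins in the scene view are at (395,168), (302,200) and (232,207). Yellow (385,145) and green (366,185) are look-alikes. I'll triangulate the blue ones from both cameras.

```bash
cat > h.py <<'E'
from workcell import bot
import cv2,numpy as np
def ray(p,uv):
    K=p["intrinsics"];D=np.array([p["k1"],0,0,0.])
    x=cv2.undistortPoints(np.array([[uv]],float),K,D)[0,0]
    return np.r_[x,1]
def lines(name,seeds):
    p=bot.grab_frame(name);hsv=cv2.cvtColor(p["img"],cv2.COLOR_RGB2HSV)
    m=cv2.inRange(hsv,(105,140,30),(130,255,255));m=cv2.morphologyEx(m,cv2.MORPH_CLOSE,np.ones((21,3)))
    n,l,st,ce=cv2.connectedComponentsWithStats(m)
    out=[]
    for s in seeds:
        i=min(range(1,n),key=lambda i:np.linalg.norm(ce[i]-s)+(st[i,4]<150)*1000)
        c=-p["R"].T@p["t"];d=p["R"].T@ray(p,ce[i]);out.append((c,d,ce[i].round(1),st[i].tolist()))
    return out
def xing(a,b):
    t=np.linalg.solve(np.c_[a[1][:2],-b[1][:2]],b[0][:2]-a[0][:2]);return a[0]+t[0]*a[1],b[0]+t[1]*b[1]
E
python3 - <<'E'
from h import *
A=lines("scene",[(395,168),(302,200),(232,207)]);B=lines("side",[(307,317),(371,242),(420,212)])
for a,b in zip(A,B): print([v.round(4) for v in xing(a,b)],a[2:],b[2:])
E
```

```text
[array([0.522 , 0.2636, 0.0735]), array([0.522 , 0.2636, 0.0743])] (array([394.6, 166.9]), [384, 150, 23, 36, 611]) (array([306.8, 314.2]), [291, 289, 31, 52, 1339])
[array([ 0.5291, -0.0227,  0.0716]), array([ 0.5291, -0.0227,  0.0736])] (array([302.4, 198.4]), [292, 181, 22, 37, 694]) (array([370.7, 239.7]), [360, 219, 24, 43, 912])
[array([ 0.4816, -0.2051,  0.0722]), array([ 0.4816, -0.2051,  0.0734])] (array([231.3, 206.1]), [219, 188, 25, 38, 695]) (array([420.5, 208.6]), [410, 190, 23, 39, 770])
```

```bash
R='python3 -m jog'
$R '[[[29.2,-32.9,0,0,0,0,1],[29.2,-32.9,0,0,0,0,1],[29.2,-32.9,0,0,0,0,1],[29.2,-32.9,0,0,0,0,1],[29.2,-32.9,0,0,0,0,1]]]'
$R '[[[29.2,-32.9,0,0,0,0,1],[29.2,-32.9,0,0,0,0,1],[29.2,-32.9,0,0,0,0,1],[29.2,-32.9,0,0,0,0,1],[29.2,-32.9,0,0,0,0,1]]]'
$R '[[[29.2,-32.9,0,0,0,0,1],[29.2,-32.9,0,0,0,0,1],[29.2,-32.9,0,0,0,0,1],[29.2,-32.9,0,0,0,0,1],[29.2,-32.9,0,0,0,0,1]]]'
$R '[[[29.2,-32.9,0,0,0,0,1],[29.2,-32.9,0,0,0,0,1],[29.2,-32.9,0,0,0,0,1],[29.2,-32.9,0,0,0,0,1],[29.2,-32.9,0,0,0,0,1]]]'
$R '[[[0,0,0,0,0,-0.145,1],[0,0,0,0,0,-0.145,1],[0,0,0,0,0,-0.145,1],[0,0,0,0,0,-0.145,1],[0,0,0,0,0,-0.145,1]]]'
$R '[[[0,0,0,0,0,-0.145,1],[0,0,0,0,0,-0.145,1],[0,0,0,0,0,-0.145,1],[0,0,0,0,0,-0.145,1],[0,0,0,0,0,-0.145,1]]]'
$R '[[[0,0,0,0,0,-0.145,1],[0,0,0,0,0,-0.145,1],[0,0,0,0,0,-0.145,1],[0,0,0,0,0,0,1]]]'
cat >> h.py <<'E'
from scipy.spatial.transform import Rotation as Ro
def plan(xyz,yaw):
    s=bot.observe();T=Ro.from_euler("xyz",s["tool_rot"]);G=Ro.from_euler("xyz",[np.pi,0,yaw])
    print("clock",round(s["clock"],2),"pos",np.round(s["position"],4),"rot",np.round(s["tool_rot"],3),"q",np.round(s["qpos"],2))
    print("turn",np.round((T.inv()*G).as_rotvec(),3),"shift now mm",np.round(T.inv().apply(np.array(xyz)-s["position"])*1000,1),"shift in goal frame",np.round(G.inv().apply(np.array(xyz)-s["position"])*1000,1))
E
python3 -c "
from h import *
plan((.522,.2636,.129),2.304)
p=bot.grab_frame('wrist');cv2.imwrite('pics/w1.png',p['img'][:,:,::-1])"
```

```text
clock: 1.2
position: [0.3183, -0.3619, 0.3041]
tool_rot: [3.141, -0.0, 0.412]
force: [1.4, -0.4, 0.1]
grip_width: 0.0853
finger_force: 0.0
clock: 1.7
position: [0.3863, -0.1527, 0.3042]
tool_rot: [3.141, -0.0, 0.412]
force: [1.8, -0.4, -1.3]
grip_width: 0.0854
finger_force: 0.0
clock: 2.2
position: [0.4543, 0.0566, 0.3042]
tool_rot: [3.141, -0.001, 0.412]
force: [1.4, -0.6, 0.2]
grip_width: 0.0848
finger_force: 0.0
clock: 2.7
position: [0.5223, 0.2657, 0.304]
tool_rot: [3.141, -0.0, 0.412]
force: [0.5, -1.2, -0.0]
grip_width: 0.0852
finger_force: 0.0
clock: 3.2
position: [0.522, 0.2639, 0.3039]
tool_rot: [3.142, 0.0, 1.143]
force: [0.4, 0.9, 0.6]
grip_width: 0.0856
finger_force: 0.0
clock: 3.7
position: [0.522, 0.2639, 0.3039]
tool_rot: [3.142, 0.0, 1.868]
force: [-0.2, 0.8, 0.3]
grip_width: 0.0851
finger_force: 0.0
clock: 4.1
position: [0.5221, 0.2638, 0.3037]
tool_rot: [-3.141, -0.0, 2.299]
force: [0.4, -0.2, 0.3]
grip_width: 0.0853
finger_force: 0.0
clock 4.1 pos [0.5221 0.2638 0.3037] rot [-3.141 -0.     2.299] q [ 0.    0.58 -0.84  1.68  0.47  1.1  -0.25]
turn [-0.    -0.    -0.005] shift now mm [-1.000e-01 -2.000e-01  1.747e+02] shift in goal frame [-1.000e-01 -2.000e-01  1.747e+02]
```

View pics/w1.png

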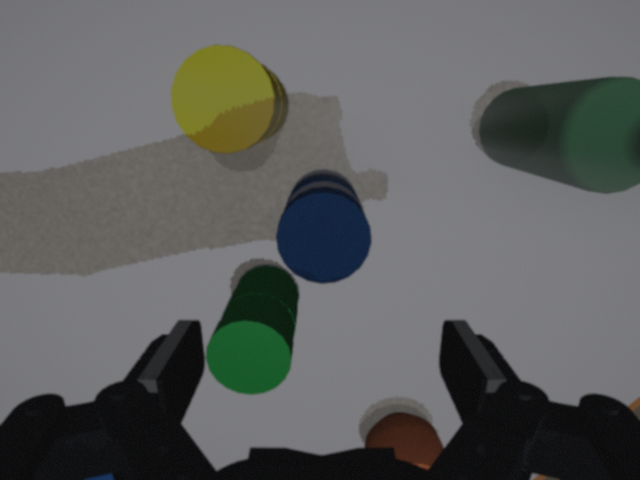

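Wrist view shows the blue lid at (324,237), laterally centred between the fingers, and green and yellow clear of the closing line. I'll confirm the position from the lid ray and descend.

```bash
cat >> h.py <<'E'
def lid(near=(324,237)):
    s=bot.observe();p=bot.grab_frame("wrist")
    m=cv2.inRange(cv2.cvtColor(p["img"],cv2.COLOR_RGB2HSV),(105,140,75),(130,255,255))
    n,l,st,ce=cv2.connectedComponentsWithStats(m)
    i=min(range(1,n),key=lambda i:np.linalg.norm(ce[i]-near)+(st[i,4]<1500)*1000)
    M=p["tool_from_camera"];T=Ro.from_euler("xyz",s["tool_rot"]).as_matrix()
    c=s["position"]+T@M[:3,3];d=T@M[:3,:3]@ray(p,st[i,:2]+st[i,2:4]/2)
    print("lid px",ce[i].round(),st[i],"xyz",(c+d*(.115-c[2])/d[2]).round(4))
E
python3 -c "
from h import *
lid()"
python3 -m jog '[[[0,0,35,0,0,0,1],[0,0,35,0,0,0,1],[0,0,15,0,0,0,1],[0,0,0,0,0,0,1]]]'; python3 -c "
from h import *
plan((.522,.2636,.129),2.304)"
```

```text
lid px [103. 478.] [ 88 475  25   5  71] xyz [ 0.5222 -0.0194  0.115 ]
clock: 4.6
position: [0.5215, 0.2638, 0.2176]
tool_rot: [-3.139, -0.001, 2.295]
force: [0.7, 0.6, -0.0]
grip_width: 0.0855
finger_force: 0.0
clock 4.6 pos [0.5215 0.2638 0.2176] rot [-3.139e+00 -1.000e-03  2.295e+00] q [-0.04  0.68 -0.78  1.76  0.57  0.95 -0.33]
turn [-0.003 -0.001 -0.009] shift now mm [-0.5  0.5 88.6] shift in goal frame [-0.5  0.3 88.6]
```

```bash
sed -i 's/(105,140,75)/(105,140,50)/' h.py; python3 -c "
from h import *
h=cv2.cvtColor(cv2.imread('pics/w1.png'),cv2.COLOR_BGR2HSV);print(h[250,324],h[180,324],h[210,324])
lid((324,240))"
```

```text
[108 179  64] [113  94  46] [109 184  65]
lid px [325. 291.] [  259   229   134   124 12913] xyz [0.5224 0.2655 0.115 ]
```

```bash
R='python3 -m jog'
$R '[[[0,0,25,0,0,0,1],[0,0,25,0,0,0,1],[0,0,20,0,0,0,1],[0,0,18,0,0,0,1],[0,0,0,0,0,0,1]]]'
$R '[[[0,0,0,0,0,0,0],[0,0,0,0,0,0,0],[0,0,0,0,0,0,0],[0,0,0,0,0,0,0],[0,0,0,0,0,0,0]]]' 50
$R '[[[0,0,0,0,0,0,0],[0,0,0,0,0,0,0]]]'
```

```text
clock: 5.15
position: [0.5218, 0.2639, 0.1301]
tool_rot: [-3.14, -0.0, 2.296]
force: [-0.8, -0.7, 0.0]
grip_width: 0.0854
finger_force: 0.0
clock: 5.65
position: [0.5226, 0.2645, 0.1326]
tool_rot: [3.139, 0.0, 2.296]
force: [-0.8, -0.5, 7.2]
grip_width: 0.0604
finger_force: 43.2
clock: 5.85
position: [0.5226, 0.2645, 0.1326]
tool_rot: [3.139, 0.0, 2.297]
force: [-1.3, 0.7, 9.2]
grip_width: 0.06
finger_force: 43.6
```

```bash
R='python3 -m jog'
$R '[[[0,0,-10,0,0,0,0],[0,0,-15,0,0,0,0],[0,0,-15,0,0,0,0],[0,0,-10,0,0,0,0],[0,0,0,0,0,0,0]]]'
for i in 1 2; do $R '[[[0,0,0,0,0,0,0],[0,0,0,0,0,0,0],[0,0,0,0,0,0,0],[0,0,0,0,0,0,0],[0,0,0,0,0,0,0]]]'; done
cat >> h.py <<'E'
def weigh():
    F=[]
    for i in range(8):
        s=bot.observe();F.append(np.r_[s["force"],s["joint_efforts"][1:4:2]]);bot.grab_frame("wrist")
    print("F",np.mean(F,0).round(2),np.std(F,0).round(2),s["clock"])
E
python3 -c "
from h import *
weigh()
p=bot.grab_frame('side');cv2.imwrite('pics/s1.png',p['img'][:,:,::-1])"
```

```text
clock: 6.35
position: [0.5226, 0.2642, 0.1829]
tool_rot: [3.139, 0.001, 2.296]
force: [0.9, 1.4, -1.7]
grip_width: 0.0604
finger_force: 45.0
clock: 6.85
position: [0.5219, 0.264, 0.1806]
tool_rot: [-3.141, -0.0, 2.297]
force: [-0.7, -0.2, -1.9]
grip_width: 0.0602
finger_force: 45.0
clock: 7.35
position: [0.522, 0.264, 0.1809]
tool_rot: [3.142, 0.0, 2.297]
force: [0.8, -0.0, -1.5]
grip_width: 0.0603
finger_force: 45.0
F [ 3.800e-01 -4.000e-02 -1.670e+00 -9.471e+01 -2.797e+01] [0.4  0.73 0.41 0.   0.  ] 7.7
```

View pics/s1.png

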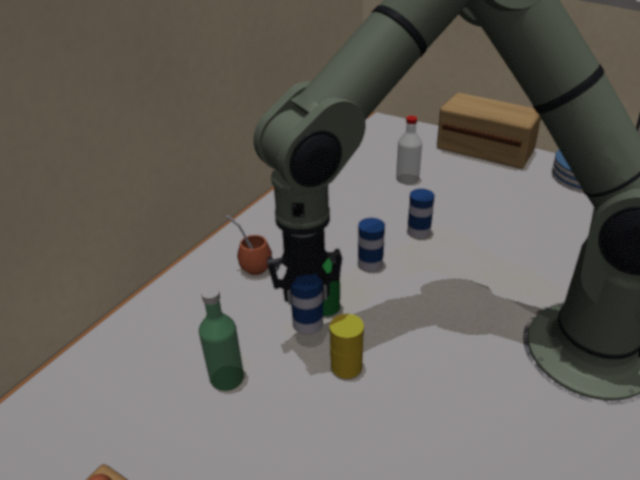

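Tin lifted, about 0.17 kg, so it's light. I'll set it down.

```bash
R='python3 -m jog'
$R '[[[0,0,15,0,0,0,0],[0,0,15,0,0,0,0],[0,0,10,0,0,0,0],[0,0,6,0,0,0,0],[0,0,2.5,0,0,0,0]]]'
$R '[[[0,0,0,0,0,0,0],[0,0,0,0,0,0,0]]]'
$R '[[[0,0,0,0,0,0,1],[0,0,0,0,0,0,1],[0,0,0,0,0,0,1],[0,0,0,0,0,0,1],[0,0,0,0,0,0,1]]]'
$R '[[[0,0,-15,0,0,0,1],[0,0,-30,0,0,0,1],[0,0,-45,0,0,0,1],[0,0,-45,0,0,0,1],[0,0,-40,0,0,0,1]]]'
python3 -c "
from h import *
lid((324,237));plan((.529,-.0227,.305),2.304)"
```

```text
clock: 8.3
position: [0.5216, 0.2639, 0.1324]
tool_rot: [-3.14, 0.0, 2.297]
force: [-14.4, -13.1, 51.0]
grip_width: 0.0601
finger_force: 49.2
clock: 8.5
position: [0.5218, 0.264, 0.1326]
tool_rot: [-3.141, 0.0, 2.297]
force: [-2.2, -2.3, 7.0]
grip_width: 0.0606
finger_force: 46.3
clock: 9.0
position: [0.522, 0.264, 0.1324]
tool_rot: [3.142, -0.0, 2.297]
force: [0.3, 0.6, 0.1]
grip_width: 0.0853
finger_force: 0.0
clock: 9.5
position: [0.5216, 0.2642, 0.3108]
tool_rot: [3.14, -0.0, 2.297]
force: [0.9, -0.1, 0.1]
grip_width: 0.0856
finger_force: 0.0
lid px [321. 234.] [ 277  191   90   87 6131] xyz [0.5221 0.2646 0.115 ]
clock 9.55 pos [0.5227 0.2656 0.3167] rot [3.134e+00 2.000e-03 2.297e+00] q [ 0.01  0.56 -0.85  1.67  0.47  1.12 -0.25]
turn [ 0.008  0.002 -0.007] shift now mm [-219.6 -186.9   10.6] shift in goal frame [-218.4 -188.2   11.7]
```

```bash
R='python3 -m jog'
$R '[[[-31.2,-26.9,0,0,0,0,1],[-31.2,-26.9,0,0,0,0,1],[-31.2,-26.9,0,0,0,0,1],[-31.2,-26.9,0,0,0,0,1],[-31.2,-26.9,0,0,0,0,1]]]'
$R '[[[-31.2,-26.9,0,0,0,0,1],[-31.2,-26.9,0,0,0,0,1],[0,0,35,0,0,0,1],[0,0,35,0,0,0,1],[0,0,0,0,0,0,1]]]'
$R '[[[0,0,0,0,0,0,1],[0,0,0,0,0,0,1]]]'
python3 -c "
from h import *
lid((324,280));plan((.529,-.0227,.132),2.297)"
```

```text
clock: 10.05
position: [0.5246, 0.0565, 0.3084]
tool_rot: [3.141, 0.001, 2.297]
force: [1.4, -0.2, -0.0]
grip_width: 0.0855
finger_force: 0.0
clock: 10.55
position: [0.5246, -0.0248, 0.2352]
tool_rot: [-3.138, -0.003, 2.297]
force: [-1.0, -0.2, 1.3]
grip_width: 0.0855
finger_force: 0.0
clock: 10.75
position: [0.5268, -0.0238, 0.2394]
tool_rot: [3.14, 0.002, 2.297]
force: [0.1, -0.0, 1.0]
grip_width: 0.0854
finger_force: 0.0
lid px [327. 275.] [  267   220   120   112 10431] xyz [ 0.5299 -0.0226  0.115 ]
clock 10.8 pos [ 0.5268 -0.024   0.2392] rot [3.140e+00 2.000e-03 2.297e+00] q [ 0.52  0.56 -0.8   1.89  0.51  0.9   0.19]
turn [0.002 0.002 0.   ] shift now mm [ -0.3   2.3 107.2] shift in goal frame [ -0.5   2.5 107.2]
```

```bash
R='python3 -m jog'
$R '[[[-0.5,2.8,25,0,0,0,1],[0,0,30,0,0,0,1],[0,0,25,0,0,0,1],[0,0,17,0,0,0,1],[0,0,10,0,0,0,1]]]'
$R '[[[0,0,0,0,0,0,1],[0,0,0,0,0,0,0],[0,0,0,0,0,0,0],[0,0,0,0,0,0,0],[0,0,0,0,0,0,0]]]' 50
$R '[[[0,0,0,0,0,0,0],[0,0,0,0,0,0,0],[0,0,0,0,0,0,0]]]'
$R '[[[0,0,-10,0,0,0,0],[0,0,-15,0,0,0,0],[0,0,-15,0,0,0,0],[0,0,-10,0,0,0,0],[0,0,0,0,0,0,0]]]'
$R '[[[0,0,0,0,0,0,0],[0,0,0,0,0,0,0],[0,0,0,0,0,0,0],[0,0,0,0,0,0,0],[0,0,0,0,0,0,0]]]'
python3 -c "
from h import *
weigh();plan((.5299,-.0226,.1336),2.297)"
```

```text
clock: 11.3
position: [0.5288, -0.0228, 0.1301]
tool_rot: [3.142, 0.0, 2.297]
force: [0.5, -0.5, 1.5]
grip_width: 0.0853
finger_force: 0.0
clock: 11.8
position: [0.5294, -0.0226, 0.1319]
tool_rot: [3.14, 0.002, 2.297]
force: [-1.2, 1.1, 10.5]
grip_width: 0.0613
finger_force: 44.9
clock: 12.1
position: [0.5294, -0.0226, 0.1319]
tool_rot: [3.14, 0.002, 2.297]
force: [-0.4, 1.6, 10.4]
grip_width: 0.0617
finger_force: 44.9
clock: 12.6
position: [0.5292, -0.023, 0.1822]
tool_rot: [3.14, 0.002, 2.296]
force: [0.3, 1.4, -5.3]
grip_width: 0.0613
finger_force: 48.7
clock: 13.1
position: [0.5285, -0.0228, 0.1802]
tool_rot: [-3.141, -0.0, 2.297]
force: [0.6, 0.2, -2.7]
grip_width: 0.0613
finger_force: 48.7
F [  0.42  -0.12  -4.41 -86.82 -26.79] [0.3  0.37 0.79 0.02 0.02] 13.45
clock 13.5 pos [ 0.5285 -0.0229  0.1804] rot [-3.142  0.     2.297] q [ 0.46  0.64 -0.74  1.93  0.6   0.8   0.12]
turn [-0.  0. -0.] shift now mm [-0.7  1.2 46.8] shift in goal frame [-0.7  1.2 46.8]
```

About 0.45 kg, so the middle tin is probably the full one. I'll set it down gently and heft the right one too, as asked.

```bash
R='python3 -m jog'
$R '[[[0,0,15,0,0,0,0],[0,0,15,0,0,0,0],[0,0,9,0,0,0,0],[0,0,4,0,0,0,0],[0,0,2,0,0,0,0]]]'
$R '[[[0,0,1.5,0,0,0,0],[0,0,1.5,0,0,0,0],[0,0,1,0,0,0,0],[0,0,0,0,0,0,0],[0,0,0,0,0,0,0]]]'
$R '[[[0,0,0,0,0,0,1],[0,0,0,0,0,0,1],[0,0,0,0,0,0,1],[0,0,0,0,0,0,1],[0,0,0,0,0,0,1]]]'
$R '[[[0,0,-15,0,0,0,1],[0,0,-30,0,0,0,1],[0,0,-30,0,0,0,1],[0,0,-30,0,0,0,1],[0,0,0,0,0,0,1]]]'
$R '[[[0,0,0,0,0,0,1],[0,0,0,0,0,0,1]]]'
python3 -c "
from h import *
weigh();lid((324,275));plan((.4816,-.2051,.235),2.297)"
```

```text
clock: 14.0
position: [0.5284, -0.0227, 0.1347]
tool_rot: [-3.141, -0.001, 2.297]
force: [0.4, -0.3, -3.4]
grip_width: 0.0616
finger_force: 48.8
clock: 14.5
position: [0.5288, -0.0229, 0.1319]
tool_rot: [3.141, 0.001, 2.297]
force: [-2.7, -1.5, 7.8]
grip_width: 0.0615
finger_force: 49.8
clock: 15.0
position: [0.5286, -0.0229, 0.1314]
tool_rot: [3.142, -0.0, 2.297]
force: [0.5, 0.1, -0.8]
grip_width: 0.0854
finger_force: 0.0
clock: 15.5
position: [0.5298, -0.0225, 0.2407]
tool_rot: [3.138, 0.004, 2.297]
force: [0.9, -0.8, 0.4]
grip_width: 0.0854
finger_force: 0.0
clock: 15.7
position: [0.5282, -0.023, 0.2361]
tool_rot: [-3.141, -0.0, 2.297]
force: [0.2, -0.5, -0.1]
grip_width: 0.0852
finger_force: 0.0
F [ -0.18  -0.17  -0.32 -80.82 -29.75] [0.49 0.69 0.52 0.58 0.19] 16.05
lid px [322. 277.] [  262   221   121   113 10767] xyz [ 0.5292 -0.0227  0.115 ]
clock 16.15 pos [ 0.5285 -0.0228  0.2363] rot [-3.141 -0.     2.297] q [ 0.51  0.57 -0.8   1.89  0.51  0.9   0.19]
turn [-0. -0. -0.] shift now mm [-105.1 -156.1    1.3] shift in goal frame [-105.1 -156.1    1.3]
```

```bash
R='python3 -m jog'
$R '[[[-21,-31.2,0,0,0,0,1],[-21,-31.2,0,0,0,0,1],[-21,-31.2,0,0,0,0,1],[-21,-31.2,0,0,0,0,1],[-21,-31.2,0,0,0,0,1]]]'
$R '[[[0,0,0,0,0,0,1],[0,0,0,0,0,0,1],[0,0,0,0,0,0,1]]]'
python3 -c "
from h import *
lid((324,275));plan((.4816,-.2051,.132),2.297)"
```

```text
clock: 16.65
position: [0.481, -0.2064, 0.2364]
tool_rot: [-3.142, 0.0, 2.297]
force: [0.9, -0.1, 0.1]
grip_width: 0.0853
finger_force: 0.0
clock: 16.95
position: [0.4819, -0.2041, 0.2365]
tool_rot: [3.141, -0.0, 2.298]
force: [1.2, 0.2, 0.1]
grip_width: 0.0853
finger_force: 0.0
lid px [321. 275.] [  260   221   121   114 10231] xyz [ 0.4822 -0.2049  0.115 ]
clock 17.0 pos [ 0.482  -0.2039  0.2365] rot [ 3.141 -0.     2.298] q [ 0.87  0.56 -0.8   1.9   0.51  0.89  0.55]
turn [ 0.    -0.     0.001] shift now mm [ -0.7  -1.1 104.5] shift in goal frame [ -0.7  -1.1 104.5]
```

```bash
R='python3 -m jog'
$R '[[[-0.7,-0.7,25,0,0,0,1],[0,0,30,0,0,0,1],[0,0,25,0,0,0,1],[0,0,16,0,0,0,1],[0,0,9,0,0,0,1]]]'
$R '[[[0,0,0,0,0,0,1],[0,0,0,0,0,0,0],[0,0,0,0,0,0,0],[0,0,0,0,0,0,0],[0,0,0,0,0,0,0]]]' 50
$R '[[[0,0,0,0,0,0,0],[0,0,0,0,0,0,0],[0,0,0,0,0,0,0]]]'
$R '[[[0,0,-10,0,0,0,0],[0,0,-15,0,0,0,0],[0,0,-15,0,0,0,0],[0,0,-10,0,0,0,0],[0,0,0,0,0,0,0]]]'
$R '[[[0,0,0,0,0,0,0],[0,0,0,0,0,0,0],[0,0,0,0,0,0,0],[0,0,0,0,0,0,0],[0,0,0,0,0,0,0]]]'
python3 -c "
from h import *
weigh();plan((.4822,-.205,.1336),2.297)"
```

```text
clock: 17.5
position: [0.4816, -0.2051, 0.1304]
tool_rot: [-3.141, -0.001, 2.298]
force: [-0.4, 0.4, 0.5]
grip_width: 0.0853
finger_force: 0.0
clock: 18.0
position: [0.4822, -0.206, 0.1327]
tool_rot: [3.141, 0.002, 2.297]
force: [-0.3, 1.6, 8.5]
grip_width: 0.0621
finger_force: 51.7
clock: 18.3
position: [0.4822, -0.206, 0.1327]
tool_rot: [3.141, 0.002, 2.297]
force: [-1.3, 1.4, 8.9]
grip_width: 0.0619
finger_force: 51.7
clock: 18.8
position: [0.4821, -0.2063, 0.1832]
tool_rot: [3.141, 0.002, 2.296]
force: [0.5, -0.5, -1.9]
grip_width: 0.0618
finger_force: 54.3
clock: 19.3
position: [0.4815, -0.2058, 0.1811]
tool_rot: [-3.142, -0.0, 2.297]
force: [0.7, 0.9, -1.0]
grip_width: 0.0616
finger_force: 54.3
F [ 3.50e-01 -2.00e-02 -8.70e-01 -8.45e+01 -2.60e+01] [0.56 0.74 0.66 0.01 0.01] 19.65
clock 19.7 pos [ 0.4816 -0.2059  0.1814] rot [ 3.142 -0.     2.297] q [ 0.82  0.63 -0.74  1.94  0.59  0.79  0.48]
turn [ 0. -0. -0.] shift now mm [ 0.3  1.1 47.8] shift in goal frame [ 0.3  1.1 47.8]
```

Light, so the middle tin is the full one. I'll set this down and go back.

```bash
R='python3 -m jog'
$R '[[[0,0,15,0,0,0,0],[0,0,15,0,0,0,0],[0,0,9,0,0,0,0],[0,0,4,0,0,0,0],[0,0,2,0,0,0,0]]]'
$R '[[[0,0,1.5,0,0,0,0],[0,0,1.5,0,0,0,0],[0,0,1,0,0,0,0],[0,0,0,0,0,0,0],[0,0,0,0,0,0,0]]]'
$R '[[[0,0,0,0,0,0,1],[0,0,0,0,0,0,1],[0,0,0,0,0,0,1],[0,0,0,0,0,0,1],[0,0,0,0,0,0,1]]]'
$R '[[[0,0,-15,0,0,0,1],[0,0,-30,0,0,0,1],[0,0,-30,0,0,0,1],[0,0,-30,0,0,0,1],[0,0,0,0,0,0,1]]]'
$R '[[[21,31.2,0,0,0,0,1],[21,31.2,0,0,0,0,1],[21,31.2,0,0,0,0,1],[21,31.2,0,0,0,0,1],[21,31.2,0,0,0,0,1]]]'
$R '[[[0,0,0,0,0,0,1],[0,0,0,0,0,0,1],[0,0,0,0,0,0,1]]]'
python3 -c "
from h import *
lid((324,275));plan((.529,-.0227,.131),2.297)"
```

```text
clock: 20.2
position: [0.4814, -0.2057, 0.1357]
tool_rot: [-3.141, -0.001, 2.297]
force: [0.1, 0.2, -1.5]
grip_width: 0.0619
finger_force: 54.3
clock: 20.7
position: [0.4817, -0.206, 0.1327]
tool_rot: [3.141, 0.001, 2.297]
force: [-0.1, 0.9, 4.7]
grip_width: 0.0614
finger_force: 54.5
clock: 21.2
position: [0.4815, -0.206, 0.1324]
tool_rot: [3.142, -0.0, 2.297]
force: [0.0, -0.5, -0.7]
grip_width: 0.0855
finger_force: 0.0
clock: 21.7
position: [0.4828, -0.2061, 0.2417]
tool_rot: [3.139, 0.005, 2.297]
force: [0.2, -0.9, 0.2]
grip_width: 0.0851
finger_force: 0.0
clock: 22.2
position: [0.5285, -0.0224, 0.2378]
tool_rot: [-3.142, 0.0, 2.297]
force: [0.4, -0.7, 0.2]
grip_width: 0.0856
finger_force: 0.0
clock: 22.5
position: [0.5283, -0.0248, 0.2375]
tool_rot: [-3.141, 0.0, 2.296]
force: [0.6, -0.5, 0.6]
grip_width: 0.0853
finger_force: 0.0
lid px [325. 273.] [  265   218   121   113 10702] xyz [ 0.5293 -0.0229  0.115 ]
clock 22.55 pos [ 0.5283 -0.025   0.2375] rot [-3.141  0.     2.295] q [ 0.52  0.57 -0.8   1.89  0.51  0.91  0.19]
turn [-0.     0.    -0.002] shift now mm [  1.2   2.1 106.5] shift in goal frame [  1.2   2.  106.5]
```

```bash
R='python3 -m jog'
$R '[[[1.2,2,25,0,0,0,1],[0,0,30,0,0,0,1],[0,0,25,0,0,0,1],[0,0,17,0,0,0,1],[0,0,9,0,0,0,1]]]'
$R '[[[0,0,0,0,0,0,1],[0,0,0,0,0,0,0],[0,0,0,0,0,0,0],[0,0,0,0,0,0,0],[0,0,0,0,0,0,0]]]' 50
$R '[[[0,0,0,0,0,0,0],[0,0,0,0,0,0,0],[0,0,0,0,0,0,0]]]'
$R '[[[0,0,-10,0,0,0,0],[0,0,-20,0,0,0,0],[0,0,-20,0,0,0,0],[0,0,-20,0,0,0,0],[0,0,-20,0,0,0,0]]]'
$R '[[[0,0,-20,0,0,0,0],[0,0,-20,0,0,0,0],[0,0,-15,0,0,0,0],[0,0,-7,0,0,0,0],[0,0,0,0,0,0,0]]]'
$R '[[[0,0,0,0,0,0,0],[0,0,0,0,0,0,0],[0,0,0,0,0,0,0],[0,0,0,0,0,0,0],[0,0,0,0,0,0,0]]]'
$R '[[[0,0,0,0,0,0,0],[0,0,0,0,0,0,0],[0,0,0,0,0,0,0],[0,0,0,0,0,0,0],[0,0,0,0,0,0,0]]]'
python3 -c "
from h import *
weigh()
p=bot.grab_frame('side');cv2.imwrite('pics/s2.png',p['img'][:,:,::-1])"
```

```text
clock: 23.05
position: [0.5288, -0.0223, 0.1302]
tool_rot: [-3.141, -0.001, 2.296]
force: [0.1, -0.2, 0.4]
grip_width: 0.086
finger_force: 0.0
clock: 23.55
position: [0.5294, -0.0221, 0.1327]
tool_rot: [-3.142, 0.002, 2.296]
force: [-5.7, -2.1, 12.6]
grip_width: 0.0612
finger_force: 48.1
clock: 23.85
position: [0.5294, -0.0221, 0.1327]
tool_rot: [-3.142, 0.002, 2.296]
force: [-5.1, -2.6, 13.7]
grip_width: 0.0613
finger_force: 48.1
clock: 24.35
position: [0.5291, -0.0216, 0.2231]
tool_rot: [3.141, 0.0, 2.297]
force: [-0.3, 0.1, -4.7]
grip_width: 0.0619
finger_force: 52.3
clock: 24.85
position: [0.5294, -0.0217, 0.2841]
tool_rot: [3.141, 0.001, 2.297]
force: [0.2, 0.1, -4.9]
grip_width: 0.0616
finger_force: 52.4
clock: 25.35
position: [0.5292, -0.0216, 0.2832]
tool_rot: [-3.141, -0.0, 2.297]
force: [-0.0, 0.4, -4.2]
grip_width: 0.0614
finger_force: 52.3
clock: 25.85
position: [0.5292, -0.0217, 0.2834]
tool_rot: [3.142, 0.0, 2.297]
force: [-0.3, -0.7, -4.8]
grip_width: 0.0614
finger_force: 52.3
F [ -0.08  -0.26  -4.39 -78.62 -34.07] [0.45 0.37 0.4  0.   0.  ] 26.2
```

View pics/s2.png

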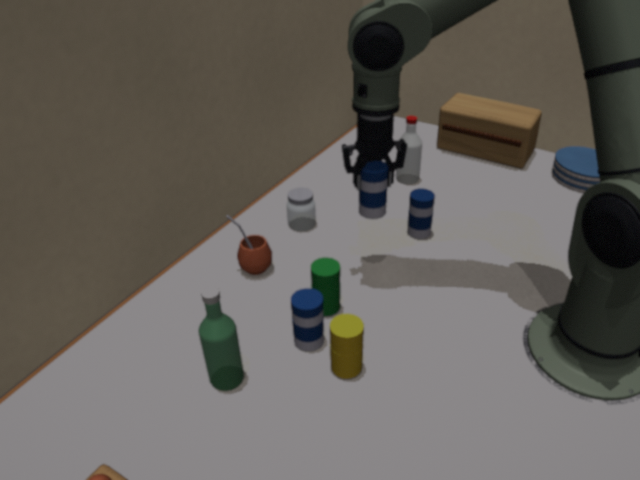

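The middle tin is held upright and clear of the shelf at (373,190). The left tin at (308,318) and right tin at (421,212) stand on the shelf, and the bystanders haven't moved.

```bash
python3 -c "
from workcell import bot
print(bot.job_done())"
```

```text
the job is handed in; nothing more can be done
None
```

I hefted all three tins from left to right; the middle one is full (about 0.45 kg), and the arm is holding it still and upright about 15 cm above the shelf, with the two lighter tins standing; the job is handed in.

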